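# Press the jar lid home and ease the press arm back up

### The arm

A 6-joint arm with a two-finger parallel gripper is mounted at the origin on the work surface. World frame = base frame: x ahead of the robot, y to its left, z up, the work surface at z = 0. Lengths are in m, angles in rad, forces in N, time in s.
With the tool pointing down it reaches from about 0.2 to 0.875 m from the base axis. Payload 3.4 kg.
Tool frame: the origin (TCP) lies between the finger pads; the fingertips stand 25 mm ahead of it and the grasp point (between the pads) lies 6 mm ahead of it (r.nose_length is the z of the fingertips in the tool frame, in m); z points along the fingers, y is the line along which they close (so a half turn about z gives the same grasp; the last joint's range is limited). The gripper opens to 94 mm and grips with 3 to 60 N. Pads are 16 mm wide; open, the fingers measure 119 mm over their backs; the gripper's body (75 mm by 177 mm) begins 78 mm behind the grasp point.
Start: joints at [1.174, 0.276, 1.505, -0, 1.361, -0.121], TCP at [0.157, 0.553, 0.23] pointing down, gripper open.
Joint ranges: [-2.89, 2.89], [-0.75, 2.08], [0.22, 2.7], [-1.18, 4.32], [0.11, 2.71], [-2.7, 2.7]. Speed limits (rad/s): [2.57, 2.57, 3.14, 3.14, 3.14, 3.14].

### API

Orientations are given as a unit quaternion [w, x, y, z].
In Python, from plant import r, gripper_to, inverse_kinematics, vision, models, telemetry gives the robot as it stands. Calls block until the motion is done:
- r.move_to(position, orientation): joint-space move of the TCP to a pose.
- r.move_l(position, rot=None, vel=0.15, guard=None): straight line of the TCP; rot=None keeps the orientation; vel is the mean speed in m/s. With guard (N) it stops when the force on the tool has changed by that much, and returns True; else False.
- r.movej(angles): joint-space move.
- gripper_to(opening, f_grip=None): finger opening in m; f_grip is the grip in N (None keeps the last); returns when the fingers have stopped.
- r.hold(seconds).
- inverse_kinematics(position, orientation): joint angles nearest the present ones, or None.
- vision.snapshot(name): name is "scene" or "side" or "wrist"; returns the picture (400x640x3 uint8, red, green, blue); there is no depth.
- vision.get_calibration(name): a dict with "fx", "fy", "cx", "cy" (pixels), "position" and "orientation" of the camera in the world. Camera axes: x right, y down, z forward; pixel columns grow to the right and rows downward; lengths in m; the calibration is good to about 2 mm. A picture is of the moment at which its call begins: read the wrist's pose just before it. get_calibration takes no time and is no camera call; for the wrist camera it gives the pose at the moment of the call.
A pose or a line that the arm cannot do raises r.PlanningError and nothing moves.
- r.sign_off(): hands the job in; it is judged then, once.
Trained networks look in the newest picture that a camera, given by its name, has taken for a name from the list of things; names that differ only in an ending like _2 or _b are one class to them, and where a whole thing is asked for, a point or a joint stands for the part that bears it (a point fixed in the world has none). Each returns a list of dicts, best first, with "score" (0 to 1); they miss things now and then, are a little off and sometimes report something else, mostly with a low value. They report only what shows in the picture. A call takes as long as a camera call. They do not tell look-alikes from the thing itself.
- models.boxes_of(thing, camera): "at" ([x, y, z] in m, in world coordinates, good to about 4 mm: the middle of the surface that is visible of it).
- models.regions_of(thing, camera): "pixels" (400x640 bool, what is visible of it).
- models.mark_of(thing, camera): "at" ([x, y, z] in m, in world coordinates, good to about 4 mm: a listed point, or the origin of a listed thing).
Readings, each from a call of its own:
- telemetry.current_t(): time.
- telemetry.current_joints(): joint angles.
- telemetry.current_dq(): joint speeds.
- telemetry.current_joint_efforts(): joint torques, N m.
- telemetry.current_ee_pos(): TCP position.
- telemetry.current_tool_rot(): TCP orientation.
- telemetry.current_wrist_force(): force on the tool from outside, world axes, zero at the start.
- telemetry.current_torque(): the same for the moment, N m.
- telemetry.current_opening(): finger opening in m.
- telemetry.current_finger_force(): force on a finger pad.
Only numpy, scipy, OpenCV 4.12 (cv2) and the standard library are available. Lean on these libraries where they do the work, as an engineer would, in place of code of your own. Each camera call takes 0.05 s, during which the arm holds its last target. There are 200 camera calls.

### The job

The white storage jar standing in the green lid press still has its bamboo lid sitting proud. Push the press's red-handled arm all the way down until the lid is fully home, keep it down for a moment, then let the sprung arm rise slowly under your hand until it is fully up again - never let it snap back. Leave the stapler beside the press where it lies.

Things in the scene. Friction and masses are not known exactly. Their poses are not given: they have to be found in the camera images.
- press_arm (a joint): Arm of the green lid press, hinged at the back 165 mm above the counter, reaching forward over the jar. 0 rad = fully up (sloping up 21 degrees), grows as pushed down: 0.36 = level, lid fully home; stop without jar 0.40. A spring drives it up: straight down on the handle takes 2 N at first, 13 N at the bottom. Let go, it snaps up; a slow return is under 0.6 rad/s (0.14 m/s at the handle).
- press_handle (a point): Middle of the upper face of the arm's red handle (75 mm along the arm, 46 wide, 20 thick), 230 mm from the hinge. 257 mm above the counter when up, 177 mm with the lid home (80 mm lower and 19 mm farther from the hinge, so a straight push down stays on the handle). x points along the arm to the hinge, y across, z out of the upper face. Nothing stands above it.
- jar_lid (a joint): Bamboo lid (74 mm across, 12 thick) of the white jar (76 mm across, 80 tall) standing in the press's steel nest under the arm's rubber pad, 110 mm in front of the hinge. Value = how far it is pushed in, in m: 0 = proud by 6 mm, 0.006 = fully home. It goes in with about 6 N and stays where it is left.
- stapler: Bystander: loose desk stapler, black base, blue arm, 150 x 36 x 62 mm, lying on the counter beside the press. Origin under its middle, x along its length. A shut blue jar with the same bamboo lid and a grey vase stand there too, all about 170 to 360 mm to one side or the other of the press.
Not all that is in view belongs to the job. Leave any turquoise look-alike of the part that bears jar_lid alone.

How it is judged:
By the outcome, as a careful person would: the job done as asked, in the order asked, and still so for the second after the job is handed in, with the robot touching nothing.
It also fails if it takes over 38 s, if anything falls off the work surface, if the arm or the gripper's body presses on something with over 40 N, if the wrist force passes 120 N, or if a joint passes its speed limit or range.

## Working session

There is one attempt and no reset: what is moved stays moved. The work goes in short steps, each a Python script; the robot and the scene stay as the last script left them, time stands still between calls to the robot, and variables do not carry over. Pictures are saved under pics/ and viewed, at most 10 in all, crops included, and the job is handed in when it is done.

```bash
mkdir -p pics; python3 - <<'E'
from plant import *
import cv2
for c in("scene","side"):
    im=vision.snapshot(c); cv2.imwrite(f"pics/{c}.png",im[:,:,::-1])
    k=vision.get_calibration(c); print(c,k)
    for n in("press_handle","jar_lid","stapler"):
        print(n,[(d["score"],d["at"]) for d in models.mark_of(n,c)],[(d["score"],d["at"]) for d in models.boxes_of(n,c)])
print(telemetry.current_t())
E
```

```text
scene {'fx': 382.0139257423605, 'fy': 382.0139257423605, 'cx': 314.3545366359726, 'cy': 206.897721893189, 'position': array([1.16350031, 0.33636967, 0.77199029]), 'orientation': array([-0.20876277,  0.48380636,  0.787554  , -0.31954374])}
press_handle [(0.95, [0.518, -0.083, 0.2552])] [(0.83, [0.6054, -0.0788, 0.2103])]Traceback (most recent call last):
  File "<stdin>", line 7, in <module>
ValueError: it knows: press_handle, stapler
```

```bash
python3 - <<'E'
from plant import *
import cv2
for c in("scene","side"):
    im=vision.snapshot(c); cv2.imwrite(f"pics/{c}.png",im[:,:,::-1])
    for n in("press_handle","stapler"):
        print(c,n,[(d["score"],d["at"]) for d in models.mark_of(n,c)],[(d["score"],d["at"]) for d in models.boxes_of(n,c)])
print(vision.get_calibration("side"),telemetry.current_t())
E
```

```text
scene press_handle [(0.59, [0.5185, -0.0853, 0.2557])] [(0.85, [0.6069, -0.0775, 0.2077])]
scene stapler [(0.91, [0.5935, 0.1276, -0.0])] [(0.81, [0.61, 0.1313, 0.0523])]
side press_handle [(0.9, [0.5179, -0.0811, 0.2606])] [(0.97, [0.5941, -0.0656, 0.2175])]
side stapler [(0.66, [0.5945, 0.1274, -0.0047])] [(0.84, [0.5828, 0.1305, 0.0347])]
{'fx': 439.28341651772456, 'fy': 439.28341651772456, 'cx': 313.3412514096349, 'cy': 184.16730576861553, 'position': array([0.48223438, 0.86467297, 0.70626497]), 'orientation': array([ 0.05348627, -0.08751137,  0.87519991, -0.47276431])} 0.65
```

View pics/scene.png

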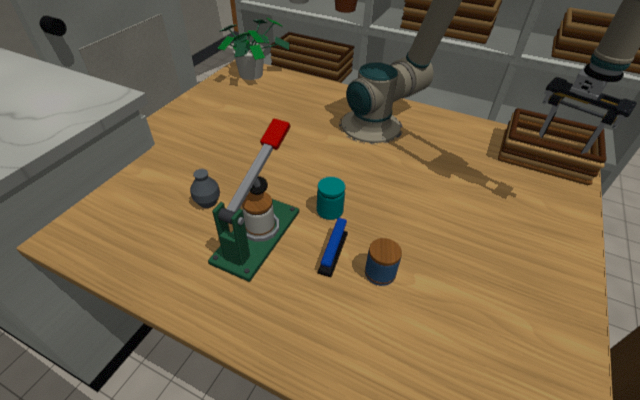

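View pics/side.png

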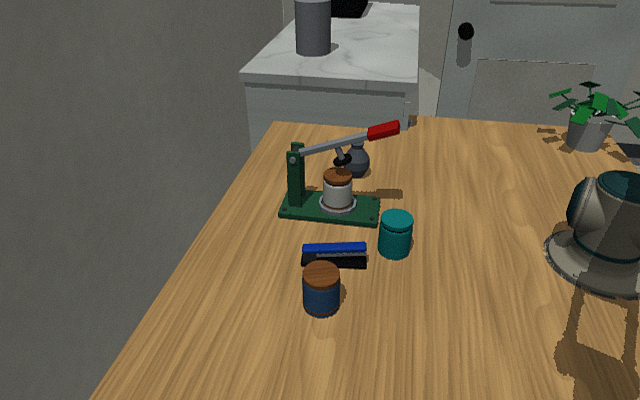

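Both pictures show a single press. Its red handle is at scene (276,133) / side (384,131), the hinge at scene (232,215) / side (293,158), and the white jar under the pad at scene (258,215). Possible mix-ups for the jar are the turquoise one at scene (331,198) and the blue one at scene (383,260), both standing free. The stapler is at scene (334,247). I choose the red handle of the green press with the white jar.

```bash
cat > h.py <<'E'
import numpy as np
from plant import *
from scipy.spatial.transform import Rotation as R
def ray(k,u,v):
    q=k["orientation"]; d=R.from_quat([q[1],q[2],q[3],q[0]]).apply([(u-k["cx"])/k["fx"],(v-k["cy"])/k["fy"],1])
    return k["position"],d
def at_z(c,u,v,z):
    o,d=ray(vision.get_calibration(c),u,v); return (o+d*(z-o[2])/d[2]).round(4)
E
python3 - <<'E'
from h import *
import cv2
print("hinge",at_z("scene",232,215,.165),at_z("side",293,158,.165))
print("handle",at_z("scene",276,133,.257),at_z("side",384,131,.257))
print("jar lid",at_z("scene",258,200,.09),at_z("side",338,174,.09))
im=cv2.imread("pics/scene.png")[110:280,180:350]; a=cv2.resize(im,(400,400),interpolation=2)
im=cv2.imread("pics/side.png")[105:235,270:420]; b=cv2.resize(im,(400,347),interpolation=2)
cv2.imwrite("pics/crop.png",np.hstack([a[:347],b]))
E
```

```text
hinge [ 0.7225 -0.0701  0.165 ] [ 0.7304 -0.0511  0.165 ]
handle [ 0.5222 -0.0714  0.257 ] [ 0.5137 -0.0545  0.257 ]
jar lid [ 0.5938 -0.0924  0.09  ] [ 0.6266 -0.1172  0.09  ]
```

View pics/crop.png

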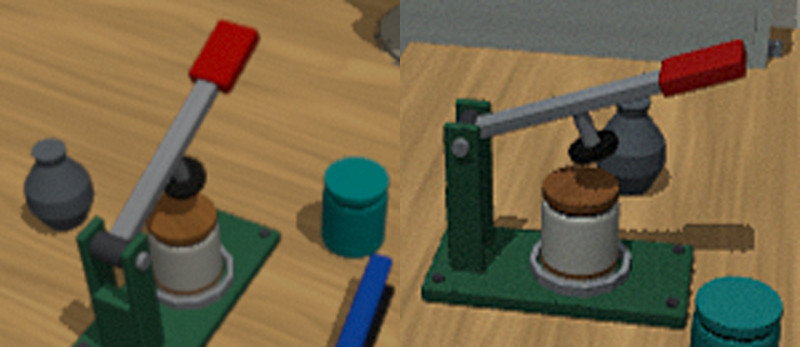

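The crop confirms it: red handle on the green press's arm, pad over the white jar with its bamboo lid. I'll go above the handle and check it with the wrist camera.

```bash
python3 - <<'E'
from h import *
import cv2
gripper_to(0.0)
p=[0.50,-0.078,0.40]
for q in([0,1,0,0],[0,0,1,0]):
    s=inverse_kinematics(p,q); print(q,s)
    if s is not None and abs(s[5])<2: break
r.move_to(p,q)
k=vision.get_calibration("wrist"); im=vision.snapshot("wrist"); cv2.imwrite("pics/w1.png",im[:,:,::-1])
h=cv2.cvtColor(im,cv2.COLOR_RGB2HSV); m=(((h[...,0]<6)|(h[...,0]>174))&(h[...,1]>180)&(h[...,2]>90)).astype(np.uint8)
n,l,st,ce=cv2.connectedComponentsWithStats(m)
i=1+st[1:,4].argmax(); print(st[i],ce[i],"min rect",cv2.minAreaRect(np.argwhere(l==i)[:,::-1].astype(np.float32)))
print("centre",at_z("wrist",*ce[i],.257))
print([(d["score"],d["at"]) for d in models.mark_of("press_handle","wrist")])
print(telemetry.current_t(),telemetry.current_opening(),r.nose_length,k["position"],telemetry.current_wrist_force())
E
```

```text
[0, 1, 0, 0] [-2.92327552e-01  1.20779626e-01  1.29950956e+00 -4.44089210e-16
  1.72130347e+00  1.27846877e+00]
[337 140   1   1   1] [337. 140.] min rect ((337.0, 140.0), (0.0, 0.0), 0.0)
centre [ 0.5472 -0.0922  0.257 ]
[(0.91, [0.5206, -0.0841, 0.256])]
4.775 0.0006509820207189186 0.025 [ 0.56920516 -0.07710625  0.5542023 ] [-0.9483253   0.96311883  0.40931954]
```

View pics/w1.png

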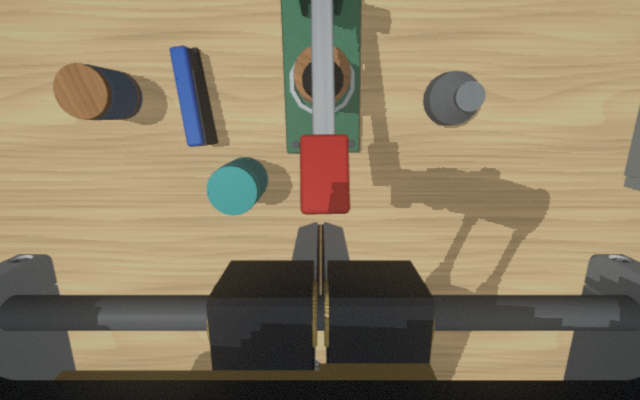

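The handle sits at wrist (325,174) with the arm running straight along +x, so the pose agrees with the network's. I'll push along the chord of the handle's arc.

```bash
python3 - <<'E'
from h import *
import cv2
print("pix",at_z("wrist",325,174,.25))
x,y,n=0.520,-0.083,r.nose_length
def st(s): print(s,round(telemetry.current_t(),2),telemetry.current_ee_pos().round(4) if hasattr(telemetry.current_ee_pos(),'round') else telemetry.current_ee_pos(),np.round(telemetry.current_wrist_force(),2))
r.move_l([x,y,.272+n],vel=.15); st("above")
print(r.move_l([x-.0095,y,.217+n],vel=.05,guard=25)); st("half")
print(r.move_l([x-.0205,y,.171+n],vel=.03,guard=25)); st("down")
r.hold(0.8); st("held")
im=vision.snapshot("side")[105:235,230:440]; vision.snapshot("scene")
cv2.imwrite("pics/s2.png",cv2.resize(im,(630,390),interpolation=2)[:,:,::-1])
E
```

```text
pix [ 0.5148 -0.0817  0.25  ]
above 5.62 [ 0.5204 -0.083   0.2978] [0.39 0.4  0.55]
False
half 6.89 [ 0.5094 -0.0831  0.2417] [-2.64 -1.13  5.79]
True
down 8.36 [ 0.5034 -0.0832  0.2026] [-1.97 -0.9   9.71]
held 9.16 [ 0.5035 -0.0832  0.2028] [-1.86  0.65  8.86]
```

View pics/s2.png

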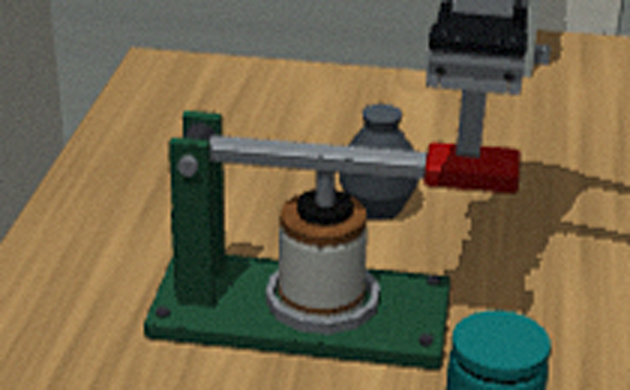

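The arm is nearly level and the tip is at 178 mm, but the force is below 13 N. I'll press a bit further to make sure the lid seats.

```bash
python3 - <<'E'
from h import *
n=r.nose_length
def st(s): print(s,round(telemetry.current_t(),2),np.round(telemetry.current_ee_pos(),4),np.round(telemetry.current_wrist_force(),2))
p=np.array(telemetry.current_ee_pos())
for i in range(6):
    z=p[2]-.002*(i+1)
    g=r.move_l([p[0]-.0003*i,p[1],z],vel=.01,guard=25); st((i,g))
    if telemetry.current_wrist_force()[2]>28 or g: break
r.hold(.8); st("held")
E
```

```text
(0, False) 9.54 [ 0.5035 -0.0832  0.2021] [-3.16  0.16 12.31]
(1, False) 9.89 [ 0.5034 -0.0832  0.2018] [-5.11  1.41 20.99]
(2, False) 10.24 [ 0.5034 -0.0832  0.2016] [-7.75  2.34 30.28]
held 11.04 [ 0.5034 -0.0832  0.2016] [-7.72  2.44 30.01]
```

It has hit a hard stop: tip at 176.6 mm, force up to 30 N with no further motion, so the lid is home. Now the slow rise.

```bash
python3 - <<'E'
from h import *
import cv2
n=r.nose_length
def st(s): print(s,round(telemetry.current_t(),2),np.round(telemetry.current_ee_pos(),4),np.round(telemetry.current_wrist_force(),2))
r.move_l([.5035,-.0832,.178+n],vel=.01); st("unload")
r.move_l([.5105,-.083,.217+n],vel=.03); st("mid")
r.move_l([.5195,-.083,.252+n],vel=.03); st("near top")
r.move_l([.520,-.083,.272+n],vel=.02); st("off")
r.move_l([.48,-.083,.40],vel=.12); st("clear")
im=vision.snapshot("side")[105:255,230:440]; print([d["at"] for d in models.mark_of("press_handle","side")])
vision.snapshot("scene"); print([d["at"] for n in("press_handle","stapler") for d in models.mark_of(n,"scene")])
cv2.imwrite("pics/s3.png",cv2.resize(im,(630,450),interpolation=2)[:,:,::-1])
E
```

```text
unload 11.81 [ 0.5035 -0.0832  0.2037] [-2.61  0.37  8.66]
mid 13.28 [ 0.5097 -0.0831  0.2419] [-2.38  0.16  6.14]
near top 14.63 [ 0.52   -0.083   0.2769] [1.69 1.2  2.14]
off 15.78 [ 0.5199 -0.083   0.2968] [-0.36  0.18 -1.  ]
clear 16.85 [ 0.4799 -0.0829  0.3992] [ 0.03  0.2  -0.64]
[[0.5191, -0.0801, 0.2579]]
[[0.5175, -0.0844, 0.2569]]
```

View pics/s3.png

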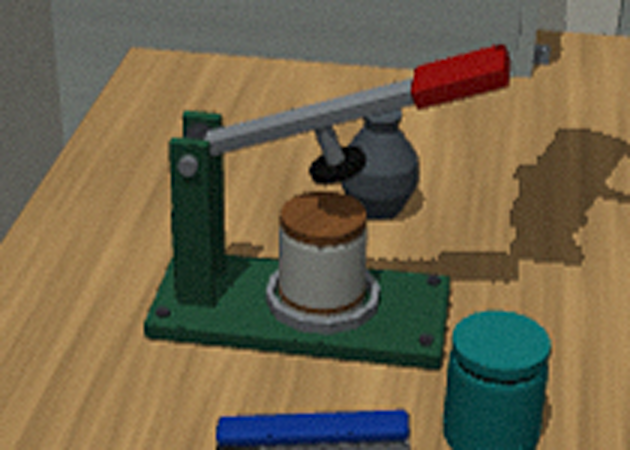

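The arm is fully up with the handle at 257 mm. The lid is flush at crop (323,218), with the dark gap gone, and the stapler hasn't moved.

```bash
python3 -c "
from plant import r
print(r.sign_off())"
```

```text
the job is handed in; nothing more can be done
None
```

The lid is pressed fully home, the arm was held down and then eased slowly back to fully up, the stapler was left where it lay, and the job is handed in.

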